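Hold a radiation probe over a covered sample dish

TASK

First push the small black-tipped lever on the sample stage down so that the steel cover swings fully open. Then lift the upright cylindrical radiation probe out of its rest, carry it over the grey lead-brick wall, and hold it upright and centred over the sample dish with its lower end about 8 mm above the dish's rim, never touching the dish, stage, cover or wall with it. Finish while still holding the probe there, and leave everything else on the bench where it stands.

Things in the scene. Friction and masses are not known exactly. Their poses are not given: they have to be found in the camera images.
- stage: Fixed aluminium sample stage: plate 150 x 100 mm, 16 mm thick, spanning x -55..+95 and y -50..+50 mm of its own frame. Origin on the bench under the centre of the sample dish; z up; its x axis points from the dish towards the hinge posts and lever. Two posts (8 mm thick, at x=75, y=+-21 mm, tops at 58 mm) carry the cover's hinge. It stands either left or right of the wall.
- cover (a joint): Cover hinge angle (rad) about the stage's y: 0 = closed flat over the dish, 1.75 = fully open (stop; upright, leaning away from the dish). Starts at 0 to 0.25. Steel cover disc (50 mm across, 3 mm thick, centre 75 mm from the hinge) and lever are one rigid rocker; friction keeps it where left; about 3 N on the lever tip moves it. Open, its top is 145 mm above the bench, 60 mm from the dish's axis.
- cover_hinge (a point): Centre of the hinge line, 75 mm along the stage's x from the dish's axis and 50 mm above the bench. Fixed to the stage and with its axes.
- lever_tip (a point): Centre of the lever's black crossbar (10 mm thick, 34 mm long along the stage's y), 50 mm from the hinge line. Cover closed: the lever rises 65 degrees above the stage's +x; it turns down by the same angle as the joint opens, to 35 degrees below level fully open (21 mm above the bench). Push its upper side away from the dish and down.
- planchet: Loose shallow steel sample dish, 40 mm across, 6 mm high, 30 g, lying in a 4 mm deep round recess of the stage, hidden under the cover at first. Origin at the centre of its underside, 12 mm above the bench; rim top is 18 mm above the bench (2 mm above the plate).
- probe: Loose upright cylindrical radiation probe, 130 mm tall, about 0.18 to 0.35 kg: steel measuring end 44 mm across for the lowest 32 mm, above that a black body 36 mm across up to 126 mm, and a small cap 26 mm across on top. Origin at the centre of its lower end face; z up along its axis. It stands in its rest, with its lower end 12 mm above the bench.
- rest: Fixed grey plastic rest for the probe: base 90 x 90 x 12 mm with a collar of 60 mm outside and 49 mm inside diameter, top 48 mm above the bench. Origin on the bench under its centre, z up. It stands on the other side of the wall from the stage.
- wall: Fixed grey wall of two lead bricks end to end, 260 mm long (its x), 50 mm thick (its y), 100 mm high, between the stage and the rest. Origin at the centre of its underside.
- vial: Bystander: small capped vial 26 mm across, 60 mm tall, standing about 100 mm from the dish's axis on the side opposite the lever. Origin at the centre of its underside.
- bottle: Bystander: amber bottle 58 mm across, 120 mm tall, standing about 115 mm beyond the rest. Origin at the centre of its underside.
- jar: Bystander: jar 54 mm across, 50 mm tall, beyond the far end of the wall. Origin at the centre of its underside.
- beaker: Bystander: glass beaker 68 mm across, 85 mm tall, at the left of the bench. Origin at the centre of its underside.
- tweezers: Bystander: 138 mm long steel tweezers lying flat at the right of the bench, 8 mm thick. Origin near the middle, on the underside.

How it is judged (in metres and radians):
On the way, in this order (a step that is already met when the one before it is completed fails the run):
1. the cover is swung fully open while the probe still stands in its rest (value of joint cover above 1.4 rad and distance of probe from where it was at the start of the episode below 0.015 m), for 0.2 s.
2. the probe passes over the lead-brick wall (z of probe in the frame of wall above 0.1 m and y of probe in the frame of wall between -0.05 and 0.05 m and x of probe in the frame of wall between -0.15 and 0.15 m), for 0.04 s.
At the end, for the whole second after the job is handed in: The cover is open (joint above 1.4 rad); the gripper holds the probe still and upright (within 0.12 rad), its axis within 8 mm of the dish's axis and its lower end 2 to 15 mm above the dish's rim, touching neither dish, stage, cover nor wall; the dish has not moved more than 6 mm (value of joint cover above 1.4 rad and horizontal distance between probe and planchet below 0.008 m and z of probe in the frame of planchet between 0.008 and 0.021 m and angle between probe's own z axis and vertical below 0.12 rad and linear speed of probe below 0.02 m/s and contact force between the fingers and probe above 1 N and contact force between probe and planchet below 0.1 N and contact force between probe and stage below 0.1 N and contact force between probe and wall below 0.1 N and distance of planchet from where it was at the start of the episode below 0.006 m); the arm keeps its last pose, push and grip.
It fails at once if the probe touches the sample dish (contact force between probe and planchet above 0.3 N).
It fails at once if the probe knocks the stage or its cover (contact force between probe and stage above 0.5 N).
It fails at once if the probe knocks the lead-brick wall (contact force between probe and wall above 0.5 N).
It fails at once if a bystander is moved more than 20 mm (distance of any of vial, bottle, jar, beaker, tweezers from where it was at the start of the episode above 0.02 m).
It also fails if it takes over 64 s, if anything falls off the work surface, if the arm or the gripper's body presses on something with over 40 N, if the wrist force passes 120 N, or if a joint passes its speed limit or range.

ROBOT

A 6-joint arm with a two-finger parallel gripper is mounted at the origin on the work surface. World frame = base frame: x ahead of the robot, y to its left, z up, the work surface at z = 0. Lengths are in mm, angles in rad, forces in N, time in s.
With the tool pointing down it reaches from about 275 to 1000 mm from the base axis. Payload 8.4 kg.
Tool frame: the origin (TCP) lies between the finger pads; the fingertips stand 11 mm ahead of it and the grasp point (between the pads) lies 8 mm behind it; z points along the fingers, y is the direction in which the jaws open and shut (so a half turn about z gives the same grasp; the last joint's range is limited). The gripper opens to 85 mm and grips with 20 to 120 N. Pads are 22 mm wide; open, the fingers measure 114 mm over their backs; the gripper's body (76 mm by 85 mm) begins 54 mm behind the grasp point. The pads swing forward as they close: fully open they stand 13 mm farther back than shut.
Start: joints at [1.232, 0.353, 1.633, -0, 1.155, -0.002], TCP at [206.541, 589.889, 242.281] pointing down, gripper open.
Joint ranges: [-2.63, 2.63], [-0.92, 2.1], [0.06, 2.66], [-1.3, 4.44], [0, 2.69], [-3.02, 3.02]. Speed limits (rad/s): [2.22, 2.22, 2.79, 3.14, 3.14, 3.14].

INTERFACE

Orientations are given as [roll, pitch, yaw] about the fixed x, y, z axes, in that order (R = Rz(yaw) Ry(pitch) Rx(roll)).
In Python, from rig import r, eyes gives the robot as it stands. The module is installed in compiled form; this text tells all that it offers.
- The arm moves only by the tool servo_tool, never from a script. Its argument "rows" is a list of rows, each a list of 3 entries, a list of its own where there are three numbers: the shift along the world's x, y, z in cm, then the turn about the world's z in rad, then the finger opening in cm, from 0 to 8.54. A call has 1 to 5 rows; each row shifts and turns the commanded pose from where the row before left it; what a row does not reach is not made up. A row lasts 1/12 s, in which the tool goes at most 41.7 mm and 7.16 degrees, less where a joint would pass 70% of its speed; a pose out of reach is approached as far as the arm can. A call is refused whole if a number of a shift passes 4.17 or a number of a turn 0.125, either way. A call with a gripper value outside its range is refused whole. The fingers move at their own pace and stop on an object; "squeeze" is the grip in N (left out, the last holds). Time passes only in rows, so rows that do not move let the fingers close. It gives the time, the measured TCP pose, the force and the opening at its end, in the units of the state.
- r.sense(): the state, without advancing time (a new reading comes with each control period).
- eyes.grab_frame(name): name is "scene" or "top"; returns a dict with "frame" (400x640x3 uint8, red, green, blue), "depth" (400x640 float32, mm along the optical axis (not along the pixel's ray), 0 where there is no reading), "vertical_fov" (degrees; the focal length in pixels is half the picture's height over the tangent of half this angle, whatever the lens; pixels are square), "cx", "cy" (the principal point, pixels), "D" ([k1, k2, p1, p2, k3] as OpenCV has them; the pictures are not rectified), "camera_from_world" (4x4, takes a point from world to camera coordinates). Camera axes: x right, y down, z forward; pixel columns grow to the right and rows downward; lengths in mm; the calibration is good to about 2 mm. A picture is of the moment at which its call begins.
- r.sign_off(): hands the job in, once; it reports no verdict.
The state is a dict: "clock": time; "qpos": joint angles; "qvel": joint speeds; "joint_efforts": joint torques, N m; "eef_pos": TCP position; "tcp_rot": TCP orientation; "contact_force": force on the tool from outside, world axes, zero at the start; "wrist_torque": the same for the moment, N m; "opening": opening from 0.0 (shut) to 1.0 (fully open).
Only numpy, scipy, OpenCV 4.12 (cv2) and the standard library are available. Lean on these libraries where they do the work, as an engineer would, in place of code of your own. Each camera call takes 0.05 s, during which the arm holds its last target.

## Working session

There is one attempt and no reset: what is moved stays moved. The work goes in short steps, Python scripts to look and compute and a tool call to move; the robot and the scene stay as the last step left them, time stands still between calls to the robot, and variables do not carry over. Pictures are saved under pics/ and viewed, and the job is handed in when it is done.

Besides the shell and the picture viewer there is one more tool, called after "Request:" as a command line: name --argument value ..., lists and objects as JSON in quotes. servo_tool: Moves the arm, as the interface text tells. Its arguments: {"type":"object","properties":{"rows":{"type":"array"},"squeeze":{"type":"number"}},"required":["rows"]}

```bash
mkdir -p pics
cat > h.py <<'E'
import numpy as np, cv2, pickle
from rig import r, eyes
def grab(n):
    f=eyes.grab_frame(n); pickle.dump(f,open(n+'.pkl','wb')); return f
def load(n): return pickle.load(open(n+'.pkl','rb'))
def K(f):
    h=f['frame'].shape[0]; fl=h/2/np.tan(np.radians(f['vertical_fov'])/2)
    return np.array([[fl,0,f['cx']],[0,fl,f['cy']],[0,0,1.]])
def ray(f,u,v):
    p=cv2.undistortPoints(np.array([[[u,v]]],float),K(f),np.array(f['D'],float))[0,0]
    T=np.linalg.inv(np.array(f['camera_from_world'])); 
    return T[:3,3],T[:3,:3]@np.array([p[0],p[1],1])
def atz(f,u,v,z):
    o,d=ray(f,u,v); return o+d*(z-o[2])/d[2]
def atd(f,u,v):
    o,d=ray(f,u,v); return o+d*f['depth'][int(round(v)),int(round(u))]
def proj(f,P):
    M=np.array(f['camera_from_world']); rv=cv2.Rodrigues(M[:3,:3])[0]
    return cv2.projectPoints(np.array(P,float).reshape(-1,1,3),rv,M[:3,3],K(f),np.array(f['D'],float))[0][:,0]
def cloud(f):
    H,W=f['depth'].shape; uu,vv=np.meshgrid(np.arange(W),np.arange(H))
    p=cv2.undistortPoints(np.stack([uu,vv],-1).reshape(-1,1,2).astype(float),K(f),np.array(f['D'],float))[:,0]
    T=np.linalg.inv(np.array(f['camera_from_world'])); d=f['depth'].reshape(-1,1)
    P=(np.c_[p,np.ones(len(p))]*d)@T[:3,:3].T+T[:3,3]; P[d[:,0]==0]=np.nan
    return P.reshape(H,W,3)
def save(f,name,box=None,s=1):
    im=f['frame'][...,::-1]
    if box: x0,y0,x1,y1=box; im=im[y0:y1,x0:x1]
    cv2.imwrite('pics/'+name,cv2.resize(im,None,fx=s,fy=s,interpolation=cv2.INTER_CUBIC))
E
python3 - <<'E'
from h import *
for n in('scene','top'):
    f=grab(n); save(f,n+'0.png'); print(n,K(f)[0,0],f['cx'],f['cy'],f['D'],np.linalg.inv(np.array(f['camera_from_world'])).round(3).tolist())
print(r.sense())
E
```

```text
scene 446.74979465163324 324.1817833039302 199.82703822679503 [-0.03606631  0.          0.          0.          0.        ] [[0.192, 0.611, -0.768, 1477.243], [0.981, -0.108, 0.159, -190.746], [0.015, -0.784, -0.62, 825.994], [0.0, 0.0, 0.0, 1.0]]
top 489.7283688561395 309.3753175475189 198.48089509808565 [-0.1401446  0.         0.         0.         0.       ] [[-0.018, -0.982, 0.187, 273.456], [-1.0, 0.018, -0.001, 29.823], [-0.002, -0.187, -0.982, 1557.015], [0.0, 0.0, 0.0, 1.0]]
{'clock': 0.1, 'qpos': array([ 1.23158540e+00,  3.53611027e-01,  1.63404837e+00, -1.43913869e-05,
        1.15523139e+00, -2.37752283e-03]), 'qvel': array([ 0.00078981,  0.00046924, -0.00237743,  0.00125813,  0.00051726,
       -0.00036552]), 'joint_efforts': array([ 8.79263716e-04, -6.06363487e+01, -3.42817390e+01, -5.91148182e-05,
        3.93362759e-03, -6.13499992e-06]), 'eef_pos': array([206.41394576, 589.48663003, 241.621561  ]), 'tcp_rot': array([-3.14029449e+00,  1.00725880e-05,  2.80476508e+00]), 'contact_force': array([-0.67386586, -0.02975677,  0.09728403]), 'wrist_torque': array([-0.00702976, -0.03014665, -0.04578625]), 'opening': 0.9971630578801888}
```

View pics/scene0.png

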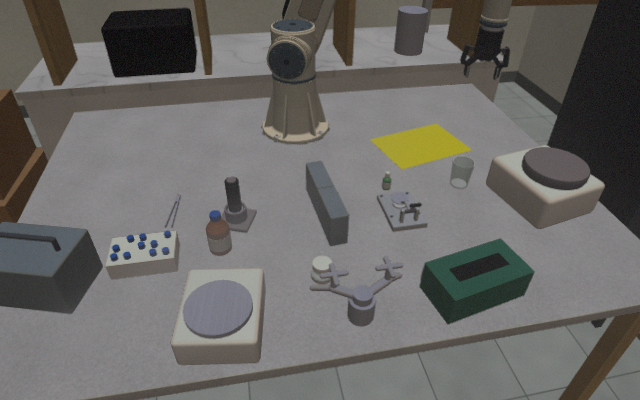

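View pics/top0.png

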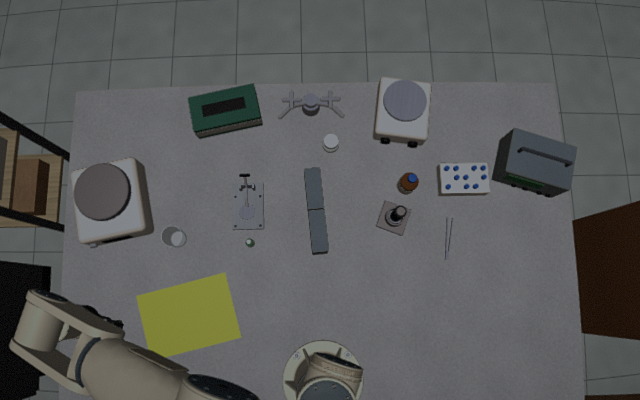

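The scene view shows the stage at (402,208), the wall at (325,200) and the probe in its rest at (235,205). In the top view they are at (249,205), (316,210) and (394,217). The lever points towards +x, away from the robot. I'll enlarge both.

Run:
```python
from h import *
f=load('top'); save(f,'top_st.png',(215,150,295,265),5); save(f,'top_rest.png',(360,160,440,250),6)
g=load('scene'); save(g,'sc_st.png',(360,160,450,240),8); save(g,'sc_rest.png',(190,160,270,260),6)
for n,F in(('top',f),('scene',g)):
    P=cloud(F)
    np.save(n+'_P.npy',P)
P=np.load('top_P.npy')
print('bench z', P[300,300],P[100,200])
for (u,v) in [(249,220),(238,215),(258,190),(316,190),(318,235),(400,211),(385,220)]: print(u,v,P[v,u].round(1))
```

```text
bench z [246.54629577  63.02079838  -2.32469448] [881.74310217 373.80329624  89.18137249]
249 220 [500.8 221.5  13.9]
238 215 [517.6 257.   13.4]
258 190 [599.  193.3   9. ]
316 190 [576.3   7.3 100.8]
318 235 [438.3   4.2 106.6]
400 211 [ 500.1 -237.6  143. ]
385 220 [ 491.9 -211.5   19.1]
```

View pics/top_st.png

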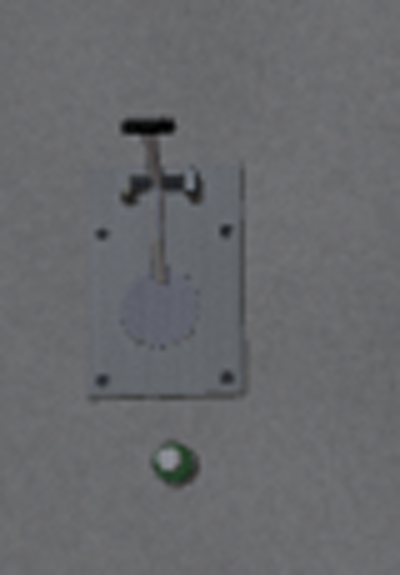

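View pics/top_rest.png

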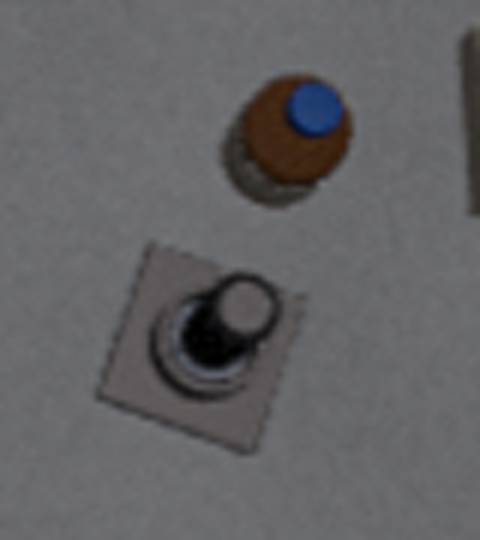

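View pics/sc_st.png

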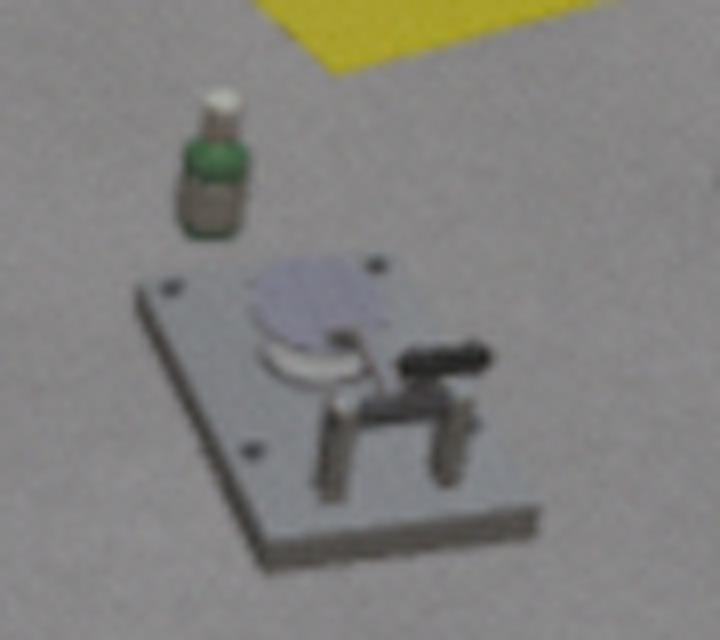

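View pics/sc_rest.png

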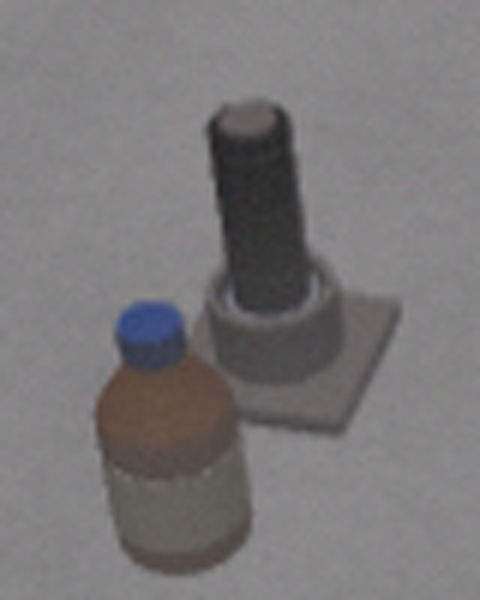

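Run:
```python
from h import *
from scipy.optimize import least_squares
f=load('top'); g=load('scene')
def px(c,x0,y0,s): return [((a+.5)/s-.5+x0,(b+.5)/s-.5+y0) for a,b in c]
C=[(-55,50,16),(-55,-50,16),(95,-50,16),(95,50,16)]
t=px([(88,395),(243,395),(242,164),(91,166)],215,150,5)
s=px([(395,258),(140,287),(265,543),(540,508)],360,160,8)
for n,F,q in(('top',f,t),('scene',g,s)):
    print(n,[atz(F,*p,16).round(1).tolist() for p in q])
def W(p,L):
    c,sn=np.cos(p[2]),np.sin(p[2]); L=np.array(L,float)
    return np.c_[p[0]+c*L[:,0]-sn*L[:,1],p[1]+sn*L[:,0]+c*L[:,1],L[:,2]]
def fit(obs,L,p0):
    fun=lambda p:np.concatenate([(proj(F,W(p,L))-np.array(q)).ravel() for F,q in obs])
    o=least_squares(fun,p0,loss='soft_l1'); return o.x,o.fun.round(2)
for o in([(f,t)],[(g,s)],[(f,t),(g,s)]): print('stage',*fit(o,C,[530,220,0.]))
# wall
for u,v in[(305,168),(322,168),(327,253),(311,254)]: print('wall',atz(f,u,v,100).round(1))
# rest base corners z=12 
R=[(-45,45,12),(-45,-45,12),(45,-45,12),(45,45,12)]
t2=px([(97,397),(250,452),(303,297),(152,243)],360,160,6)
print('rest',*fit([(f,t2)],R,[490,-210,-.3]))
tt=px([(247,306)],360,160,6)[0]; print('probe cap top',atz(f,*tt,142))
ss=px([(249,119)],190,160,6)[0]; print('probe cap scene',atz(g,*ss,142))
# lever bar
print('lever top bar @z85', atz(f,*px([(148,126)],215,150,5)[0],90))
for n,F,q in(('top',f,px([(123,126),(174,126)],215,150,5)),('scene',g,px([(405,362),(487,354)],360,160,8))):
  for z in(80,90,95): print(n,z,[atz(F,*p,z).round(1).tolist() for p in q])
# others
print('vial',atz(f,*px([(168,459)],215,150,5)[0],60), 'bottle cap',atz(f,*px([(315,108)],360,160,6)[0],120))
print('jar',atz(f,331,142,50))
```

```text
top [[473.7, 274.9, 16.0], [472.1, 176.0, 16.0], [622.3, 176.5, 16.0], [622.9, 274.5, 16.0]]
scene [[480.6, 276.2, 16.0], [481.1, 176.2, 16.0], [625.7, 178.0, 16.0], [625.3, 277.6, 16.0]]
stage [ 5.27745076e+02  2.25507949e+02 -3.35597955e-03] [-0.26  0.26  0.08 -0.15  0.39 -0.1  -0.21 -0.01]
stage [5.32584954e+02 2.27096185e+02 1.89299160e-03] [-0.09 -0.64 -0.08 -0.71 -0.03  0.5   0.19  0.53]
stage [5.29592222e+02 2.26855562e+02 2.19414354e-04] [-0.61 -0.26 -0.28 -0.78 -0.13 -0.71 -0.72 -0.5  -0.46 -1.21 -0.42 -1.33
 -0.52 -0.22 -0.33 -0.14]
wall [646.   39.5 100. ]
wall [645.1 -12.6 100. ]
wall [384.8 -21.5 100. ]
wall [382.7  26.1 100. ]
rest [ 5.00814536e+02 -2.38872820e+02 -3.73670284e-01] [-0.49 -0.09  0.58  0.42  0.53  0.1  -0.61 -0.46]
probe cap top [ 501.42584194 -240.11793682  142.        ]
probe cap scene [ 503.84792462 -237.78949351  142.        ]
lever top bar @z85 [630.70500727 227.65982368  90.        ]
top 80 [[633.5, 244.6, 80.0], [632.8, 212.8, 80.0]]
top 90 [[631.0, 243.2, 90.0], [630.4, 211.5, 90.0]]
top 95 [[629.8, 242.5, 95.0], [629.2, 210.9, 95.0]]
scene 80 [[614.6, 223.2, 80.0], [615.4, 251.9, 80.0]]
scene 90 [[626.2, 217.6, 90.0], [626.9, 245.9, 90.0]]
scene 95 [[631.9, 214.8, 95.0], [632.7, 243.0, 95.0]]
vial [427.59318999 218.09822416  60.        ] bottle cap [ 605.48732292 -284.43902436  120.        ]
jar [743.35829987 -44.9737797   50.        ]
```

Request:
servo_tool --rows '[[[3.16, -2.42, 0], -0.082, 8.5], [[3.16, -2.42, 0], -0.082, 8.5], [[3.16, -2.42, 0], -0.082, 8.5], [[3.16, -2.42, 0], -0.082, 8.5], [[3.16, -2.42, 0], -0.082, 8.5]]'

```text
clock: 0.52
eef_pos: [365.5, 467.5, 242.0]
tcp_rot: [-3.141, 0.0, 2.391]
contact_force: [-0.2, 0.4, -0.3]
opening: 0.998
```

Request:
servo_tool --rows '[[[3.16, -2.42, 0], -0.082, 8.5], [[3.16, -2.42, 0], -0.082, 8.5], [[3.16, -2.42, 0], -0.082, 8.5], [[3.16, -2.42, 0], -0.082, 8.5], [[3.16, -2.42, 0], -0.082, 8.5]]'

```text
clock: 0.93
eef_pos: [523.7, 346.3, 242.0]
tcp_rot: [-3.141, 0.0, 1.981]
contact_force: [1.1, 1.4, -0.7]
opening: 0.997
```

Request:
servo_tool --rows '[[[3.16, -2.42, 0], -0.082, 8.5], [[3.16, -2.42, 0], -0.082, 8.5], [[3.16, -2.42, 0], -0.082, 8.5], [[3.16, -2.42, 0], -0.082, 8.5], [[3.16, -2.42, 0], -0.082, 8.5]]'

```text
clock: 1.35
eef_pos: [681.7, 225.3, 241.9]
tcp_rot: [-3.141, 0.0, 1.571]
contact_force: [1.3, 0.7, -0.1]
opening: 0.994
```

Request:
servo_tool --rows '[[[0, 0, -2.5], 0, 8.5], [[0, 0, -2.5], 0, 8.5], [[0, 0, -2.5], 0, 8.5], [[0, 0, -1.5], 0, 8.5], [[0, 0, 0], 0, 8.5]]'

```text
clock: 1.77
eef_pos: [678.0, 225.8, 147.5]
tcp_rot: [-3.135, 0.002, 1.574]
contact_force: [-0.7, -1.0, -0.3]
opening: 0.998
```

Run:
```python
from h import *
f=grab('top'); g=grab('scene'); print(r.sense()['eef_pos'])
save(f,'top1.png',(205,140,305,270),5); save(g,'sc1.png',(350,120,470,240),6)
```

```text
[680.23954753 226.79720646 151.83757865]
```

View pics/top1.png

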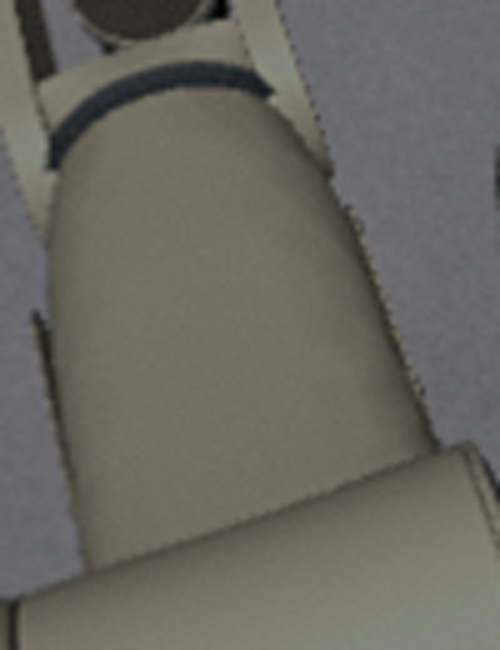

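View pics/sc1.png

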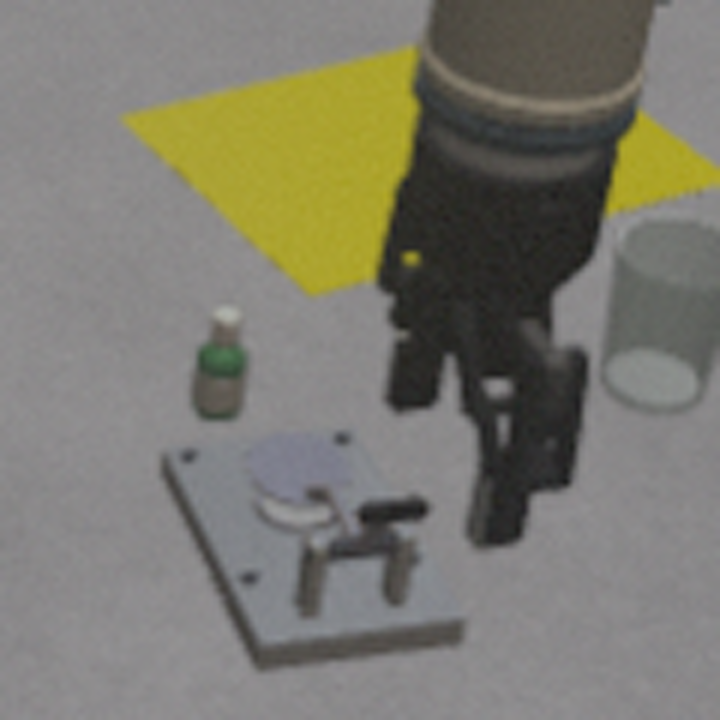

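The scene crop shows the two fingertips at about (412,405) and (497,545), and the lever bar at (395,510). The arm blocks the top view. I'll check where the fingertips are on the plane y=226.

Run:
```python
from h import *
g=load('scene')
def aty(u,v,y):
    o,d=ray(g,u,v); return (o+d*(y-o[1])/d[1]).round(1)
def c(a,b): return ((a+.5)/6-.5+350,(b+.5)/6-.5+120)
P=cloud(g)
for n,q in(('rear tip',(412,405)),('front tip',(497,545)),('bar',(395,510))):
    p=c(*q); print(n,p,aty(*p,226), P[int(p[1])-2:int(p[1])+1,int(p[0])].round(1).tolist())
```

```text
rear tip (418.25, 187.08333333333331) [637.1 226.  155.2] [[639.1, 223.3, 163.5], [638.1, 224.3, 159.6], [637.0, 225.3, 155.5]]
front tip (432.4166666666667, 210.41666666666669) [731.8 226.  156. ] [[735.2, 221.7, 166.7], [732.6, 223.7, 161.3], [728.9, 226.3, 154.9]]
bar (415.4166666666667, 204.58333333333331) [639.  226.   99.8] [[532.6, 276.1, 17.7], [633.1, 226.9, 100.3], [636.8, 225.6, 100.1]]
```

Request:
servo_tool --rows '[[[0.1, 0, -1.5], 0, 8.5], [[0.1, 0, -1.5], 0, 8.5], [[0, 0, -1.5], 0, 8.5], [[0, 0, -0.6], 0, 8.5], [[0, 0, 0], 0, 8.5]]'

```text
clock: 2.28
eef_pos: [681.0, 226.4, 98.5]
tcp_rot: [-3.138, 0.001, 1.575]
contact_force: [-0.2, -0.8, -0.1]
opening: 0.995
```

Request:
servo_tool --rows '[[[0.1, 0, -0.3], 0, 8.5], [[0.1, 0, -0.3], 0, 8.5], [[0.2, 0, -0.3], 0, 8.5], [[0.2, 0, -0.3], 0, 8.5], [[0.2, 0, -0.3], 0, 8.5]]'

```text
clock: 2.7
eef_pos: [691.0, 227.0, 86.4]
tcp_rot: [3.141, -0.0, 1.575]
contact_force: [0.1, 0.4, 0.5]
opening: 0.993
```

Run:
```python
from h import *
g=grab('scene'); print(r.sense()['eef_pos'],r.sense()['contact_force'])
save(g,'sc2.png',(370,150,460,240),8)
```

```text
[691.0207568  226.80791329  85.69196254] [-0.43614586 -0.26429668 -0.29079613]
```

View pics/sc2.png

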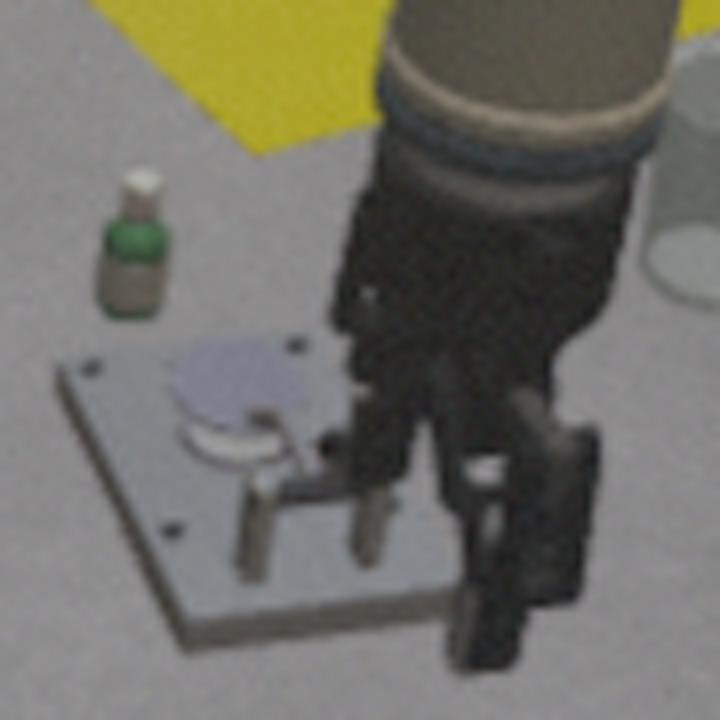

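Request:
servo_tool --rows '[[[0, 0, 1.2], 0, 8.5], [[0, 0, 1.2], 0, 8.5], [[-0.8, 0, 0], 0, 8.5], [[-0.8, 0, 0], 0, 8.5], [[0, 0, 0], 0, 8.5]]'

```text
clock: 3.17
eef_pos: [672.7, 226.9, 110.7]
tcp_rot: [-3.141, 0.0, 1.575]
contact_force: [-0.2, -0.1, -0.6]
opening: 0.996
```

Run:
```python
from h import *
g=grab('scene'); print(r.sense()['eef_pos'],r.sense()['contact_force'])
save(g,'sc3.png',(380,170,440,230),12)
```

```text
[673.21123423 226.87978228 110.47687619] [-0.33330261  0.94639412 -0.83364547]
```

View pics/sc3.png

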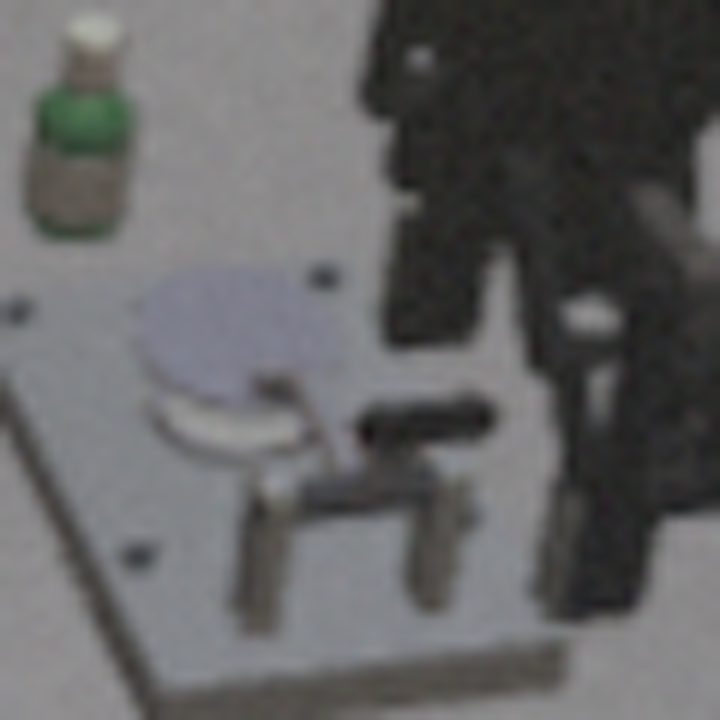

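Run:
```python
from h import *
g=load('scene')
P=cloud(g)
def pr(cols,rows):
    for v in rows:
        print(v,[tuple(P[v,u].round(0)) for u in cols])
# crop px -> /12+380
pr([414,416,418],range(191,210))
```

```text
191 [(np.float64(630.0), np.float64(220.0), np.float64(138.0)), (np.float64(632.0), np.float64(224.0), np.float64(139.0)), (np.float64(631.0), np.float64(230.0), np.float64(137.0))]
192 [(np.float64(629.0), np.float64(221.0), np.float64(134.0)), (np.float64(630.0), np.float64(226.0), np.float64(134.0)), (np.float64(630.0), np.float64(231.0), np.float64(134.0))]
193 [(np.float64(631.0), np.float64(220.0), np.float64(133.0)), (np.float64(631.0), np.float64(226.0), np.float64(132.0)), (np.float64(634.0), np.float64(230.0), np.float64(134.0))]
194 [(np.float64(631.0), np.float64(221.0), np.float64(130.0)), (np.float64(633.0), np.float64(225.0), np.float64(130.0)), (np.float64(635.0), np.float64(230.0), np.float64(131.0))]
195 [(np.float64(631.0), np.float64(221.0), np.float64(126.0)), (np.float64(631.0), np.float64(227.0), np.float64(125.0)), (np.float64(630.0), np.float64(233.0), np.float64(123.0))]
196 [(np.float64(632.0), np.float64(221.0), np.float64(123.0)), (np.float64(632.0), np.float64(227.0), np.float64(123.0)), (np.float64(633.0), np.float64(232.0), np.float64(123.0))]
197 [(np
[... 1620 characters left out ...]
4(636.0), np.float64(224.0), np.float64(93.0)), (np.float64(634.0), np.float64(231.0), np.float64(90.0)), (np.float64(637.0), np.float64(235.0), np.float64(92.0))]
207 [(np.float64(631.0), np.float64(227.0), np.float64(85.0)), (np.float64(602.0), np.float64(247.0), np.float64(59.0)), (np.float64(602.0), np.float64(253.0), np.float64(58.0))]
208 [(np.float64(626.0), np.float64(230.0), np.float64(77.0)), (np.float64(601.0), np.float64(248.0), np.float64(55.0)), (np.float64(604.0), np.float64(253.0), np.float64(57.0))]
209 [(np.float64(605.0), np.float64(241.0), np.float64(55.0)), (np.float64(605.0), np.float64(247.0), np.float64(54.0)), (np.float64(612.0), np.float64(249.0), np.float64(60.0))]
```

Request:
servo_tool --rows '[[[-0.8, 0, 0], 0, 8.5], [[0, 0, -0.9], 0, 8.5], [[0, 0, -0.9], 0, 8.5], [[0.2, 0, 0], 0, 8.5], [[0.2, 0, 0], 0, 8.5]]'

```text
clock: 3.63
eef_pos: [669.4, 226.5, 90.5]
tcp_rot: [-3.138, 0.001, 1.575]
contact_force: [-3.6, 0.5, -2.3]
opening: 0.998
```

Request:
servo_tool --rows '[[[0.2, 0, -0.1], 0, 8.5], [[0.2, 0, -0.1], 0, 8.5], [[0.2, 0, -0.2], 0, 8.5], [[0.2, 0, -0.2], 0, 8.5], [[0.2, 0, -0.2], 0, 8.5]]'

```text
clock: 4.05
eef_pos: [681.3, 226.9, 84.6]
tcp_rot: [3.14, -0.0, 1.575]
contact_force: [-1.2, -1.1, 2.4]
opening: 0.998
```

Run:
```python
from h import *
g=grab('scene'); print(r.sense()['eef_pos'],r.sense()['contact_force'])
save(g,'sc4.png',(380,170,440,230),12)
```

```text
[681.57825309 226.91302718  84.23311639] [-0.46304817  0.10835425  1.52964183]
```

View pics/sc4.png

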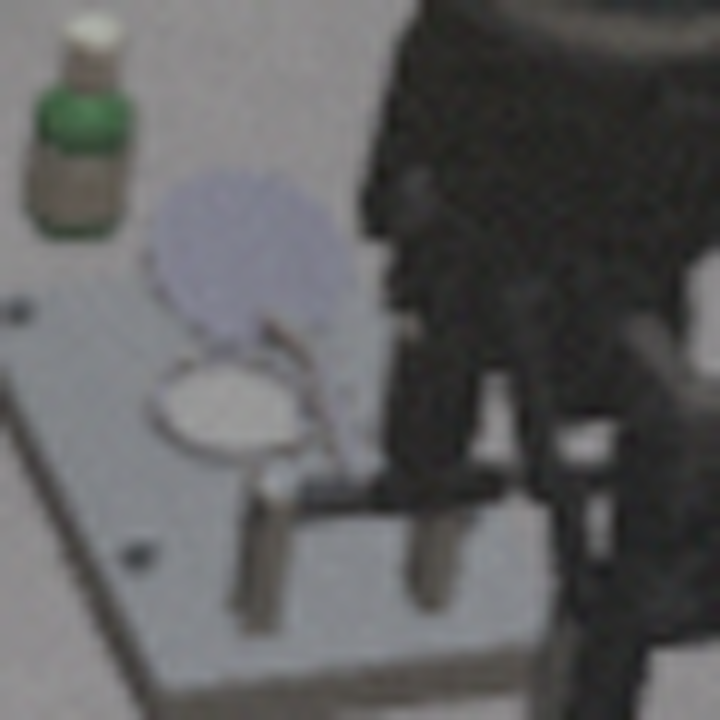

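Request:
servo_tool --rows '[[[0.4, 0, -0.2], 0, 8.5], [[0.3, 0, -0.3], 0, 8.5], [[0.3, 0, -0.4], 0, 8.5], [[0.3, 0, -0.4], 0, 8.5], [[0.2, 0, -0.5], 0, 8.5]]'

```text
clock: 4.52
eef_pos: [696.3, 227.0, 66.0]
tcp_rot: [3.141, -0.0, 1.575]
contact_force: [-0.1, 0.2, 2.3]
opening: 0.998
```

Run:
```python
from h import *
g=grab('scene'); print(r.sense()['eef_pos'],r.sense()['contact_force'])
save(g,'sc5.png',(380,150,450,230),9)
```

```text
[696.22328891 226.82910346  64.93077653] [2.74058859 0.75300072 2.17952666]
```

View pics/sc5.png

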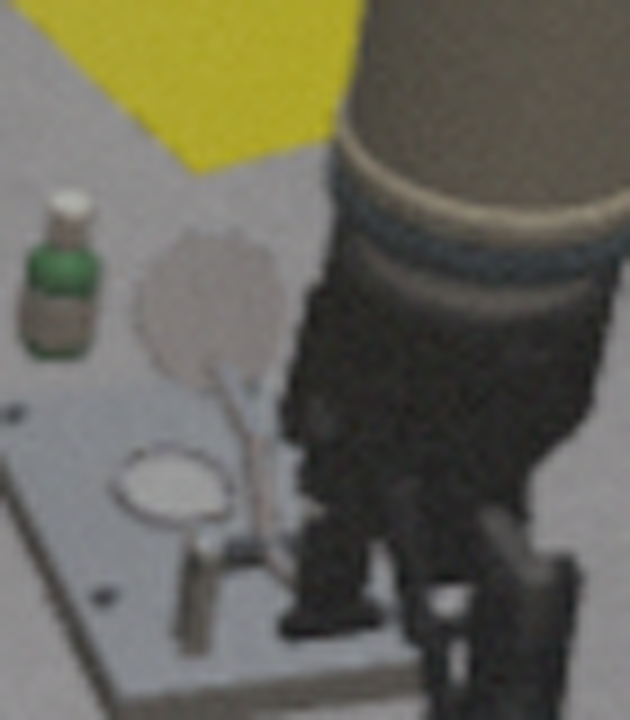

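Request:
servo_tool --rows '[[[0.1, 0, -0.6], 0, 8.5], [[0, 0, -0.7], 0, 8.5], [[0, 0, -0.7], 0, 8.5], [[-0.1, 0, -0.7], 0, 8.5], [[-0.1, 0, -0.6], 0, 8.5]]'

```text
clock: 4.98
eef_pos: [694.2, 226.9, 32.2]
tcp_rot: [-3.141, 0.0, 1.575]
contact_force: [-0.7, 1.2, 2.4]
opening: 1.001
```

Request:
servo_tool --rows '[[[-0.1, 0, -0.3], 0, 8.5], [[-0.1, 0, -0.2], 0, 8.5], [[-0.1, 0, -0.2], 0, 8.5], [[0, 0, 0], 0, 8.5]]'

```text
clock: 5.32
eef_pos: [691.0, 226.8, 25.8]
tcp_rot: [-3.141, 0.0, 1.575]
contact_force: [0.7, 0.4, 0.8]
opening: 0.994
```

Run:
```python
from h import *
g=grab('scene'); print(r.sense()['eef_pos'],r.sense()['contact_force'])
save(g,'sc6.png',(380,150,450,230),9)
```

```text
[691.20499512 226.86843443  26.10538816] [-0.2774154   0.18080019  0.4370334 ]
```

View pics/sc6.png

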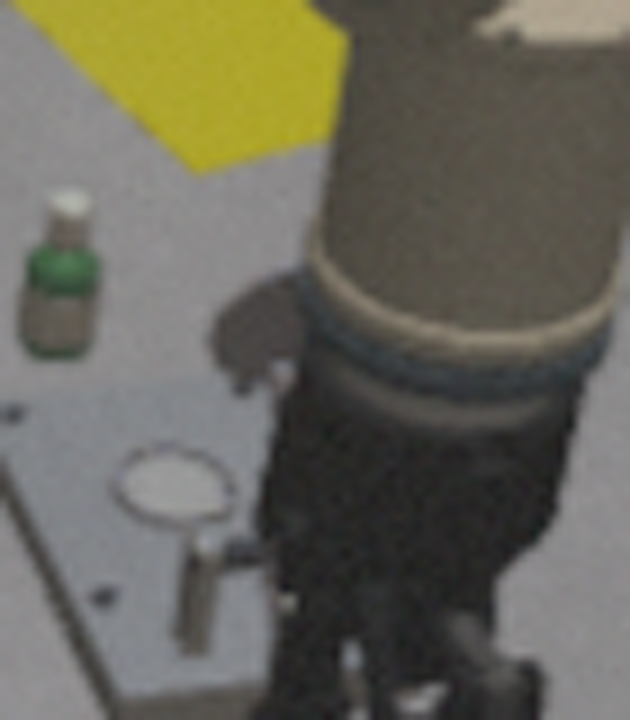

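Request:
servo_tool --rows '[[[0, 0, -0.2], 0, 8.5], [[0, 0, -0.2], 0, 8.5], [[0, 0, -0.1], 0, 8.5], [[0, 0, 0], 0, 8.5]]'

```text
clock: 5.7
eef_pos: [691.8, 227.0, 23.8]
tcp_rot: [3.142, -0.0, 1.575]
contact_force: [-5.2, -1.8, 19.2]
opening: 0.998
```

Request:
servo_tool --rows '[[[0, 0, 0.6], 0, 8.5], [[0.1, 0, 2.0], 0, 8.5], [[0, 0, 4.0], 0, 8.5], [[0, 0, 4.0], 0, 8.5], [[0, 0, 4.0], 0, 8.5]]'

```text
clock: 6.12
eef_pos: [691.8, 226.6, 168.2]
tcp_rot: [-3.14, 0.001, 1.575]
contact_force: [-0.2, 0.4, -0.1]
opening: 0.995
```

Request:
servo_tool --rows '[[[0, 0, 3.0], 0, 8.5], [[-1.35, -3.33, 2], 0, 8.5], [[-1.35, -3.33, 0], 0, 8.5], [[-1.35, -3.33, 0], 0, 8.5], [[-1.35, -3.33, 0], 0, 8.5]]'

```text
clock: 6.53
eef_pos: [637.6, 92.6, 217.7]
tcp_rot: [3.141, 0.0, 1.576]
contact_force: [0.5, -0.2, -0.5]
opening: 0.995
```

Request:
servo_tool --rows '[[[-1.35, -3.33, 0], 0, 8.5], [[-1.35, -3.33, 0], 0, 8.5], [[-1.35, -3.33, 0], 0, 8.5], [[-1.35, -3.33, 0], 0, 8.5], [[-1.35, -3.33, 0], 0, 8.5]]'

```text
clock: 6.95
eef_pos: [569.9, -74.2, 217.3]
tcp_rot: [-3.141, 0.0, 1.575]
contact_force: [1.3, -0.7, 0.0]
opening: 0.999
```

Run:
```python
from h import *
g=grab('scene');f=grab('top'); print(r.sense()['eef_pos'],r.sense()['contact_force'],r.sense()['clock'])
save(g,'sc7.png',(360,150,450,240),8); save(f,'top7.png',(205,140,305,265),5)
```

```text
[568.77367822 -76.70788232 217.21831561] [-0.53849854  0.42572775 -0.40439438] 7.05
```

View pics/sc7.png

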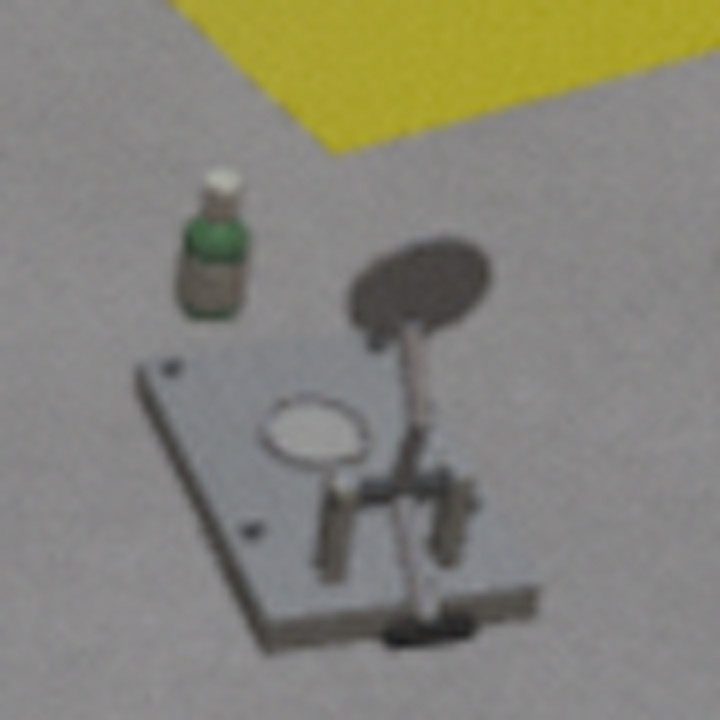

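View pics/top7.png

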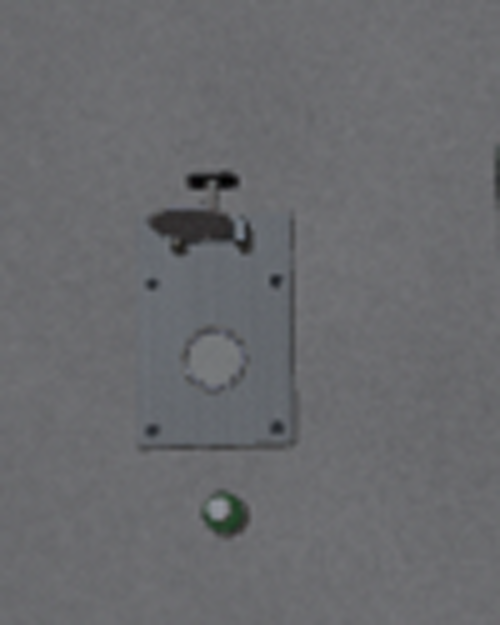

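The cover is fully open: the lever bar is down at (430,632) and the disc is upright. The dish is clear in both views, with its rim centre at (214,360) in the top crop and (316,433) in the scene crop.

Run:
```python
from h import *
f=load('top'); g=load('scene')
def c(a,b,x0,y0,s): return ((a+.5)/s-.5+x0,(b+.5)/s-.5+y0)
print('top',atz(f,*c(214,360,205,140,5),18),'scene',atz(g,*c(316,433,360,150,8),18))
# probe neighbourhood now
save(f,'top7r.png',(360,160,440,250),6)
save(g,'sc7r.png',(190,160,290,260),6)
# dish ellipse segmentation in top by brightness
im=cv2.cvtColor(f['frame'],cv2.COLOR_RGB2GRAY)[200:225,235:262].astype(int); print(im[::2,::2])
```

```text
top [527.32157802 226.24757385  18.        ] scene [532.2872974  227.34510885  18.        ]
[[108 108 107 107 104 103 108 104 105 105 103 104 103 103]
 [106 106 107 108 105 103 107 103 105 103 102 103 103 100]
 [105 108 106 109 106 104 105 105 105 103 100 103 102 102]
 [108 107 106 107 103  76  85 100  85 103 102 103 102 101]
 [104 107 107 108  85 118 119 120 114  82 102 104 101 101]
 [103 107 106  97 117 120 117 119 121  99 104 103 101 103]
 [105 105 105  98 120 118 119 120 117 106 101 103 102 101]
 [105 107 105 104 110 121 121 120 117  74 103 104 103 101]
 [105 104 104 107  82  91 120 113  81 101 102 103 102 103]
 [106 106 104 106 103 101  86  99 103 101 101 104 104 103]
 [104 103 104 105 104 104 105 104 104 105 103 102 103 101]
 [103 104 102 104 104 102 103 104 103 102 104 103 102 102]
 [ 99 105 102 106 105 102 105 102 104 103 103 106  84  86]]
```

View pics/top7r.png

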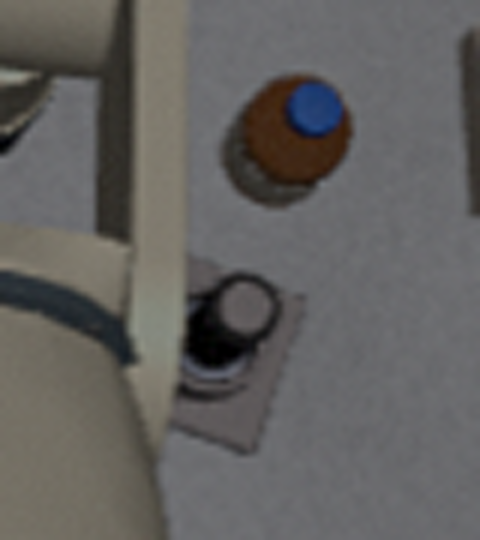

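View pics/sc7r.png

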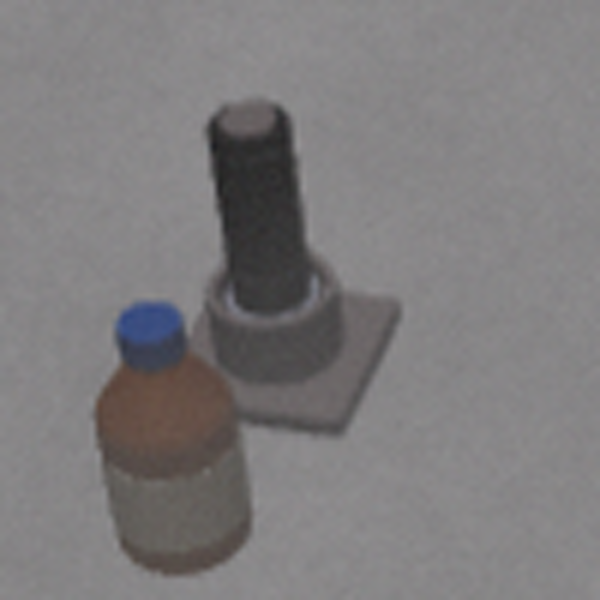

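Request:
servo_tool --rows '[[[-1.32, -3.25, 0], 0, 8.5], [[-1.32, -3.25, 0], 0, 8.5], [[-1.32, -3.25, 0], 0, 8.5], [[-1.32, -3.25, 0], 0, 8.5], [[-1.32, -3.25, 0], 0, 8.5]]'

```text
clock: 7.47
eef_pos: [504.4, -236.2, 217.3]
tcp_rot: [3.141, -0.0, 1.575]
contact_force: [1.4, -1.1, 0.6]
opening: 0.993
```

Request:
servo_tool --rows '[[[0, 0, -2], 0, 8.5], [[0, 0, -1], 0, 8.5], [[0, 0, 0], 0, 8.5], [[0, 0, 0], 0, 8.5]]'

```text
clock: 7.8
eef_pos: [504.9, -234.2, 186.6]
tcp_rot: [-3.14, -0.001, 1.576]
contact_force: [0.3, -0.6, 0.4]
opening: 0.993
```

Run:
```python
from h import *
g=grab('scene'); print(r.sense()['eef_pos'],r.sense()['contact_force'],r.sense()['clock'])
save(g,'sc8.png',(190,110,290,260),5)
```

```text
[ 505.44874188 -234.27298776  187.30325906] [ 1.0329346  -0.19875439  0.16987829] 7.85
```

View pics/sc8.png

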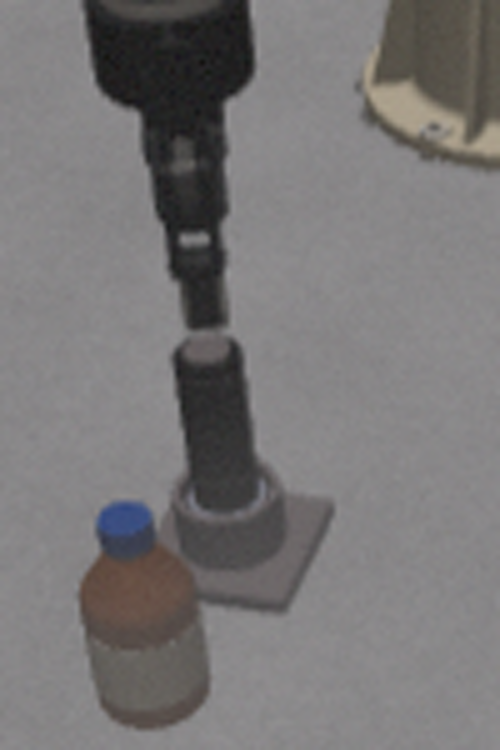

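Run:
```python
from h import *
g=load('scene')
def c(a,b): return ((a+.5)/5-.5+190,(b+.5)/5-.5+110)
P=cloud(g)
for q in((206,322),(206,300),(206,312)):
    u,v=c(*q); o,d=ray(g,u,v); 
    print([(o+d*(x-o[0])/d[0]).round(1) for x in(553,562)], P[int(round(v)),int(round(u))].round(1))
# axis of probe body: edges of black body at mid height crop rows ~ 420: left 183 right 250
for a,b in((216,420),(209,348)):
    u,v=c(a,b);o,d=ray(g,u,v); print('axis',(o+d*(502.6-o[0])/d[0]).round(1), P[int(round(v)),int(round(u))].round(1))
```

```text
[array([ 553. , -234.3,  192.8]), array([ 562. , -233.9,  198.9])] [ 562.1 -233.4  198.9]
[array([ 553. , -232.8,  205.7]), array([ 562. , -232.4,  211.7])] [ 561.7 -232.1  210.3]
[array([ 553. , -233.6,  198.7]), array([ 562. , -233.2,  204.8])] [ 561.1 -232.8  204.1]
axis [ 502.6 -238.6   94.5] [ 519.5 -237.4  105.8]
axis [ 502.6 -237.   141.7] [ 504.6 -237.8  143.9]
```

Request:
servo_tool --rows '[[[-0.28, -0.45, 0], 0, 8.5], [[0, 0, -1.5], 0, 8.5], [[0, 0, -2], 0, 8.5], [[0, 0, -2], 0, 8.5], [[0, 0, -1.5], 0, 8.5]]'

```text
clock: 8.27
eef_pos: [502.5, -239.4, 116.8]
tcp_rot: [3.141, 0.0, 1.576]
contact_force: [-0.3, -0.5, -0.6]
opening: 0.996
```

Request:
servo_tool --rows '[[[0, 0, -1], 0, 8.5], [[0, 0, -0.5], 0, 8.5], [[0, 0, 0], 0, 8.5], [[0, 0, 0], 0, 8.5]]'

```text
clock: 8.6
eef_pos: [502.7, -239.9, 102.9]
tcp_rot: [3.141, 0.0, 1.575]
contact_force: [-0.3, -0.3, -0.2]
opening: 0.994
```

Run:
```python
from h import *
g=grab('scene');f=grab('top'); print(r.sense()['eef_pos'],r.sense()['contact_force'],r.sense()['clock'])
save(g,'sc9.png',(190,110,290,260),5)
save(f,'top9.png',(340,140,460,270),5)
```

```text
[ 502.96828887 -240.06271051  103.31056231] [ 1.27553517 -0.11313446 -0.70273034] 8.7
```

View pics/sc9.png

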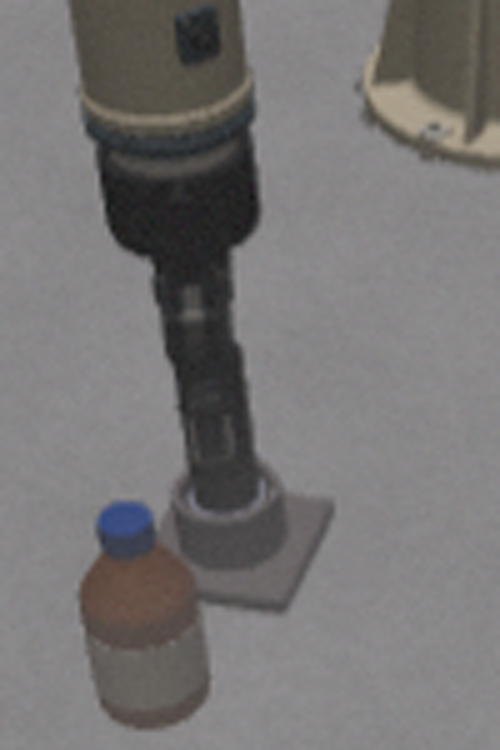

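View pics/top9.png

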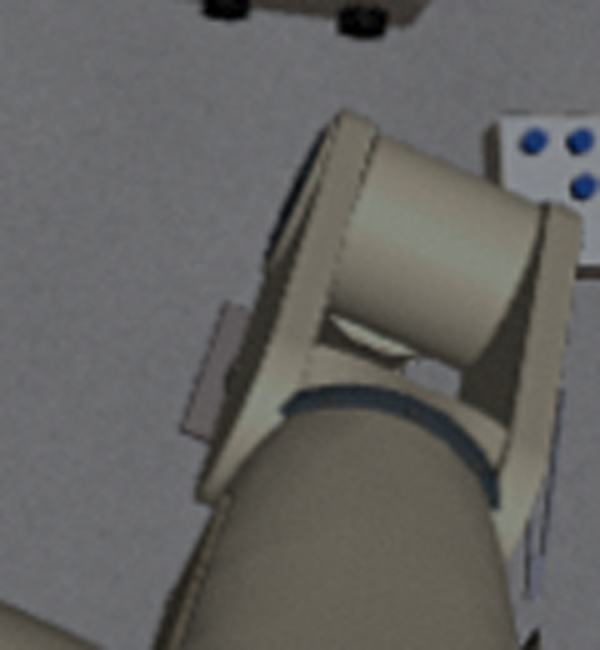

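Request:
servo_tool --rows '[[[0, 0.15, -0.4], 0, 8.5], [[0, 0, 0], 0, 6], [[0, 0, 0], 0, 4.5], [[0, 0, 0], 0, 3], [[0, 0, 0], 0, 3]]' --squeeze 60

```text
clock: 9.12
eef_pos: [502.3, -238.3, 98.4]
tcp_rot: [3.141, 0.0, 1.575]
contact_force: [-0.3, 0.3, 0.6]
opening: 0.448
```

Request:
servo_tool --rows '[[[0, 0, 0], 0, 2.5], [[0, 0, 0], 0, 2.5], [[0, 0, 0], 0, 2.5], [[0, 0, 0], 0, 2.5], [[0, 0, 0], 0, 2.5]]'

```text
clock: 9.53
eef_pos: [502.2, -238.4, 98.6]
tcp_rot: [3.142, 0.0, 1.575]
contact_force: [-1.9, 0.4, 6.5]
opening: 0.409
```

Request:
servo_tool --rows '[[[0, 0, 0], 0, 2.5], [[0, 0, 0.3], 0, 2.5], [[0, 0, 0.5], 0, 2.5], [[0, 0, 0.5], 0, 2.5], [[0, 0, 0.5], 0, 2.5]]'

```text
clock: 9.95
eef_pos: [502.2, -238.3, 116.7]
tcp_rot: [-3.141, -0.0, 1.575]
contact_force: [0.8, 0.4, -3.3]
opening: 0.406
```

Request:
servo_tool --rows '[[[0, 0, 1], 0, 2.5], [[0, 0, 1.5], 0, 2.5], [[0, 0, 1.5], 0, 2.5], [[0, 0, 1], 0, 2.5], [[0, 0, 0], 0, 2.5]]'

```text
clock: 10.37
eef_pos: [503.6, -238.9, 169.0]
tcp_rot: [3.138, 0.002, 1.575]
contact_force: [0.1, -0.1, -2.4]
opening: 0.408
```

Run:
```python
from h import *
g=grab('scene'); s=r.sense(); print(s['eef_pos'],s['contact_force'],s['wrist_torque'],s['clock'],s['opening'])
save(g,'sc10.png',(190,90,290,240),5)
```

```text
[ 503.01227877 -238.67062674  167.67674646] [ 0.55121266  0.02008077 -1.95026349] [-0.01289606 -0.05435955  0.02139248] 10.4167 0.4055865259576605
```

View pics/sc10.png

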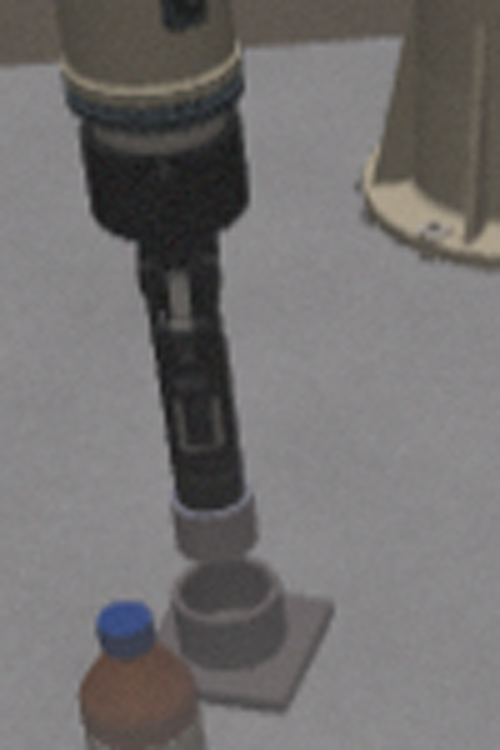

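Request:
servo_tool --rows '[[[0, 0, 1.5], 0, 2.5], [[0, 0, 2.2], 0, 2.5], [[0, 0, 2.2], 0, 2.5], [[0, 0.8, 1.1], 0, 2.5], [[0.1, 1.7, 0], 0, 2.5]]'

```text
clock: 10.83
eef_pos: [504.3, -214.4, 238.3]
tcp_rot: [3.138, 0.002, 1.573]
contact_force: [0.4, -1.1, -1.9]
opening: 0.412
```

Request:
servo_tool --rows '[[[0.2, 2.5, 0], 0, 2.5], [[0.2, 3, 0], 0, 2.5], [[0.2, 3, 0], 0, 2.5], [[0.2, 3, 0], 0, 2.5], [[0.2, 3, 0], 0, 2.5]]'

```text
clock: 11.25
eef_pos: [512.4, -66.4, 235.4]
tcp_rot: [-3.14, -0.0, 1.575]
contact_force: [0.8, 1.0, -2.6]
opening: 0.41
```

Run:
```python
from h import *
g=grab('scene'); s=r.sense(); print(s['eef_pos'],s['contact_force'],s['clock'],s['opening'])
save(g,'sc11.png',(230,60,430,240),4)
```

```text
[512.52599525 -62.12712406 235.29632072] [ 0.11573339  3.56913535 -1.26671076] 11.3 0.4093449189175363
```

View pics/sc11.png

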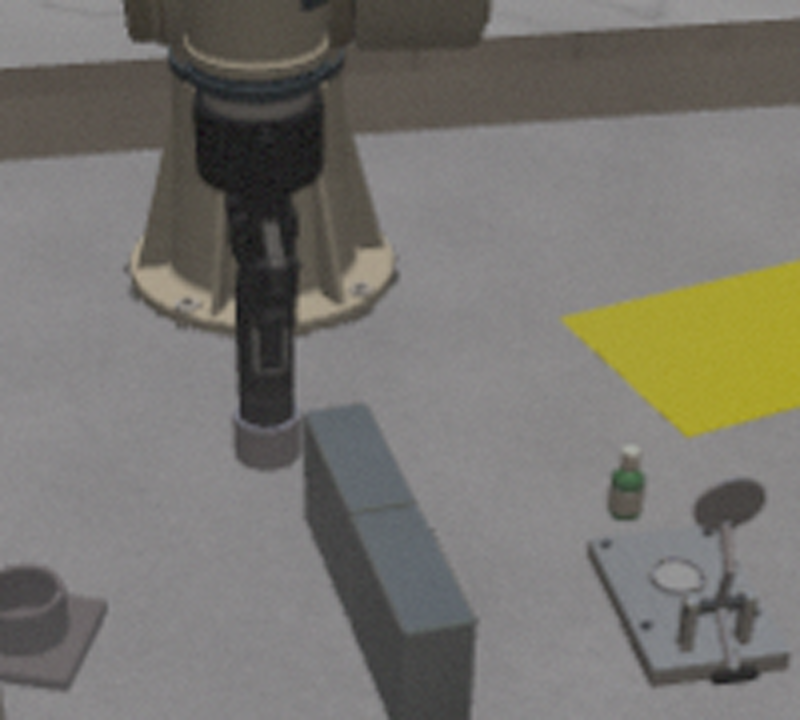

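Request:
servo_tool --rows '[[[0.2, 2.9, 0], 0, 2.5], [[0.2, 2.9, 0], 0, 2.5], [[0.2, 2.9, 0], 0, 2.5], [[0.2, 2.9, 0], 0, 2.5], [[0.2, 2.9, 0], 0, 2.5]]'

```text
clock: 11.72
eef_pos: [522.4, 78.4, 235.3]
tcp_rot: [-3.14, 0.0, 1.575]
contact_force: [0.3, -0.2, -1.6]
opening: 0.41
```

Request:
servo_tool --rows '[[[0.2, 2.9, 0], 0, 2.5], [[0.2, 2.9, 0], 0, 2.5], [[0.2, 2.9, 0], 0, 2.5], [[0.1, 2.5, 0], 0, 2.5], [[0, 1.5, 0], 0, 2.5]]'

```text
clock: 12.13
eef_pos: [529.5, 206.3, 235.3]
tcp_rot: [-3.141, -0.0, 1.576]
contact_force: [0.4, -0.7, -1.0]
opening: 0.407
```

Request:
servo_tool --rows '[[[0, 0.8, 0], 0, 2.5], [[0, 0, 0], 0, 2.5], [[0, 0, 0], 0, 2.5], [[0, 0, 0], 0, 2.5]]'

```text
clock: 12.47
eef_pos: [530.0, 210.5, 236.1]
tcp_rot: [-3.141, 0.001, 1.574]
contact_force: [-0.6, -0.5, -2.5]
opening: 0.414
```

Run:
```python
from h import *
g=grab('scene'); f=grab('top'); s=r.sense(); print(s['eef_pos'],s['contact_force'],s['clock'],s['opening'])
save(g,'sc12.png',(340,80,450,240),4.5)
save(f,'top12.png',(190,130,310,270),4)
```

```text
[530.25347381 210.48331189 236.27385476] [-0.72549802  0.14531148 -2.06315623] 12.5667 0.4030132722997608
```

View pics/sc12.png

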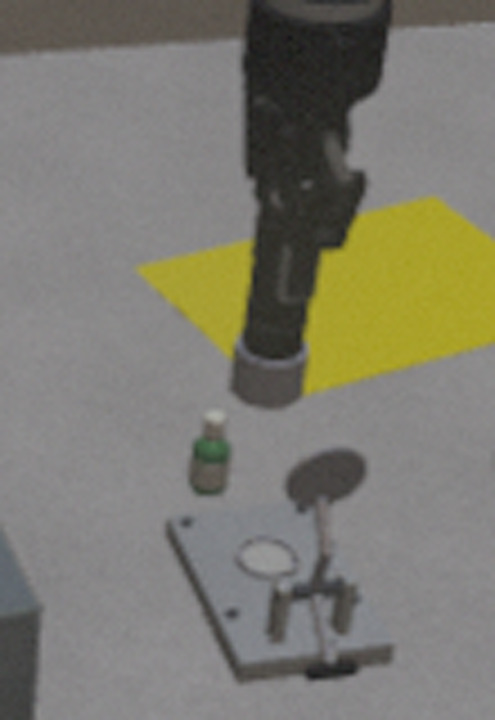

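View pics/top12.png

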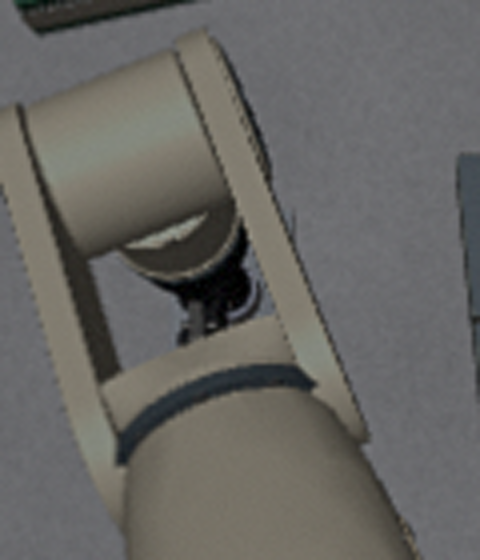

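Request:
servo_tool --rows '[[[0, 0.8, -0.5], 0, 2.5], [[0, 0.75, -1.5], 0, 2.5], [[0, 0, -2], 0, 2.5], [[0, 0, -2], 0, 2.5], [[0, 0, -1.5], 0, 2.5]]'

```text
clock: 12.98
eef_pos: [529.8, 227.0, 159.6]
tcp_rot: [-3.141, 0.0, 1.574]
contact_force: [-0.4, 0.9, -1.7]
opening: 0.41
```

Request:
servo_tool --rows '[[[0, 0, -1], 0, 2.5], [[0, 0, -0.5], 0, 2.5], [[0, 0, 0], 0, 2.5], [[0, 0, 0], 0, 2.5], [[0, 0, 0], 0, 2.5]]'

```text
clock: 13.4
eef_pos: [530.9, 227.5, 147.2]
tcp_rot: [3.14, -0.001, 1.575]
contact_force: [0.6, -0.5, -2.3]
opening: 0.407
```

Run:
```python
from h import *
g=grab('scene'); s=r.sense(); print(s['eef_pos'],s['contact_force'],s['clock'],s['opening'])
save(g,'sc13.png',(370,160,430,230),10)
```

```text
[530.91445798 227.44942708 147.29123298] [-0.1897978   0.27165003 -1.62153522] 13.45 0.41188738614208936
```

View pics/sc13.png

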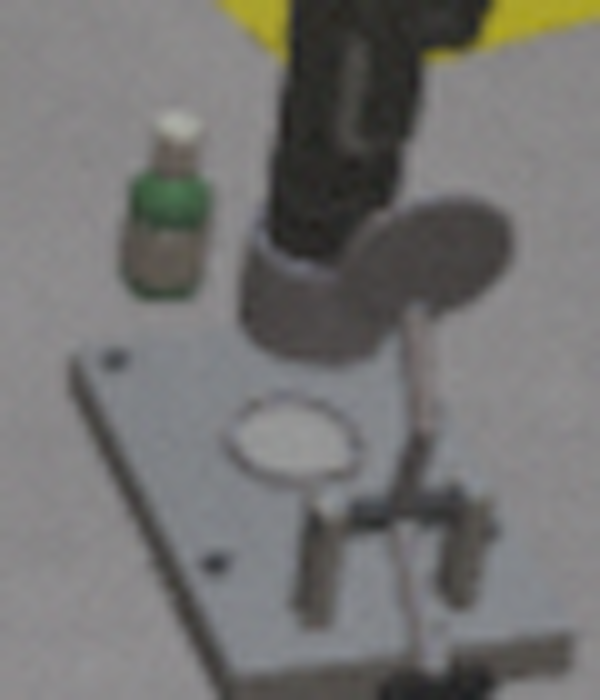

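```bash
cat > ov.py <<'E'
from h import *
import sys
def circ(x,y,z,R,n=120):
    a=np.linspace(0,2*np.pi,n); return np.c_[x+R*np.cos(a),y+R*np.sin(a),np.full(n,z)]
def overlay(g,name,box,s,circles):
    x0,y0,x1,y1=box; im=cv2.resize(g['frame'][y0:y1,x0:x1,::-1],None,fx=s,fy=s,interpolation=cv2.INTER_CUBIC)
    im=cv2.convertScaleAbs(im,alpha=1.5)
    for c,col in circles:
        p=proj(g,circ(*c)); p=((p-[x0,y0]+.5)*s-.5)
        cv2.polylines(im,[np.round(p*8).astype(np.int32)],True,col,1,cv2.LINE_AA,3)
    cv2.imwrite('pics/'+name,im)
E
python3 - <<'E'
from ov import *
g=load('scene')
zb=61; x,y=531,227.5
overlay(g,'ov13.png',(370,160,430,230),10,[((x,y,zb,22),(0,0,255)),((x,y,zb+32,22),(0,0,255)),((x,y,zb+32,18),(0,255,255)),((532.3,227.3,18,20),(0,255,0)),((532.3,227.3,16,20.5),(255,0,0))])
E
```

```text
(no output)
```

View pics/ov13.png

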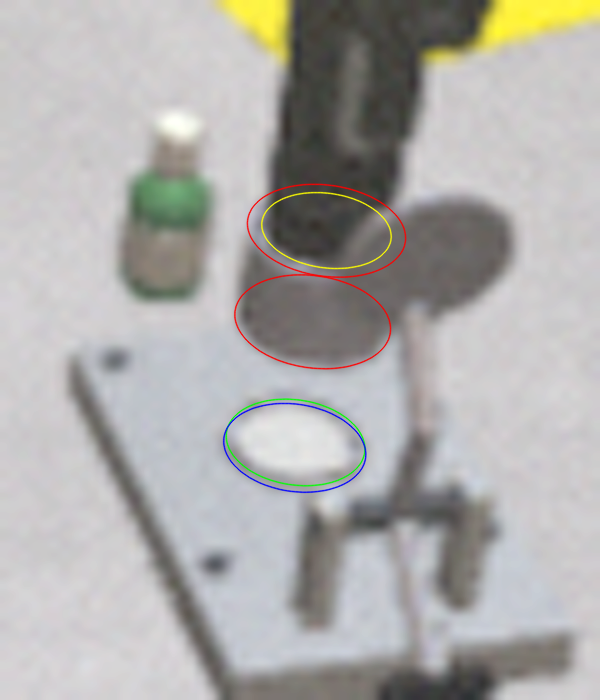

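Run:
```python
from h import *
g=load('scene')
im=cv2.convertScaleAbs(g['frame'][175:212,388:414,::-1],alpha=2.0,beta=-60)
cv2.imwrite('pics/z13.png',cv2.resize(im,None,fx=16,fy=16,interpolation=cv2.INTER_CUBIC))
```

```text
(no output)
```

View pics/z13.png

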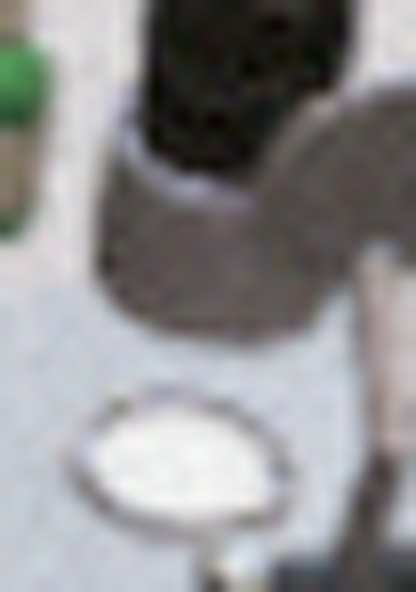

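Run:
```python
from h import *
from scipy.optimize import least_squares
from ov import circ
g=load('scene')
c=lambda L:[((a+.5)/16-.5+388,(b+.5)/16-.5+175) for a,b in L]
A=c([(98,275),(112,300),(140,322),(180,337),(230,343),(275,338),(315,318)])
def dist(pts,C):
    q=proj(g,C); return [np.min(np.hypot(*(q-p).T)) for p in pts]
B=c([(150,140),(175,170),(210,182),(250,178)])
def res(p):
    return np.array(dist(A,circ(p[0],p[1],p[2],22,720))+dist(B,circ(p[0],p[1],p[2]+32,18,720)))
for z in(57,59,61,63):
    o=least_squares(lambda q:res([*q,z]),[530,227.]); print('probe z',z,o.x.round(2),o.cost.round(3))
o=least_squares(res,[530,227.,61]); print('probe free',o.x.round(2),o.cost.round(3))
D=c([(75,455),(165,390),(290,480),(200,530),(110,510),(250,415)])
Z=17
o=least_squares(lambda p:dist(D,circ(p[0],p[1],Z,p[2],720)),[530,227.,20]); print('dish',o.x.round(2),o.fun.round(2))
```

```text
probe z 57 [524.43 230.87] 0.205
probe z 59 [526.81 229.7 ] 0.21
probe z 61 [529.36 228.72] 0.215
probe z 63 [531.75 227.52] 0.224
probe free [519.33 233.17  52.82] 0.203
dish [529.41 227.9   19.87] [0.19 0.18 0.06 0.01 0.2  0.03]
```

Request:
servo_tool --rows '[[[-0.15, 0, -0.8], 0, 2.5], [[0, 0, -0.8], 0, 2.5], [[0, 0, -0.6], 0, 2.5], [[0, 0, -0.2], 0, 2.5], [[0, 0, 0], 0, 2.5]]'

```text
clock: 13.87
eef_pos: [528.1, 227.0, 121.2]
tcp_rot: [-3.14, 0.001, 1.575]
contact_force: [-0.1, 1.3, -1.3]
opening: 0.411
```

Run:
```python
from ov import *
g=grab('scene'); f=grab('top'); s=r.sense(); print(s['eef_pos'],s['contact_force'],s['clock'],s['opening'])
x,y,z=s['eef_pos']; zb=z-86.5
overlay(g,'ov14.png',(380,160,430,215),14,[((x,y,zb,22),(0,0,255)),((x,y,zb+32,22),(0,0,255)),((529.5,227.6,18,20),(0,255,0))])
im=cv2.convertScaleAbs(g['frame'][180:214,386:414,::-1],alpha=2.0,beta=-60)
cv2.imwrite('pics/z14.png',cv2.resize(im,None,fx=18,fy=18,interpolation=cv2.INTER_CUBIC))
save(f,'top14.png',(200,150,300,260),5)
```

```text
[528.73786273 227.21273969 122.11192053] [-0.60744259 -0.0125405  -2.48034276] 13.9667 0.4063218544571197
```

View pics/ov14.png

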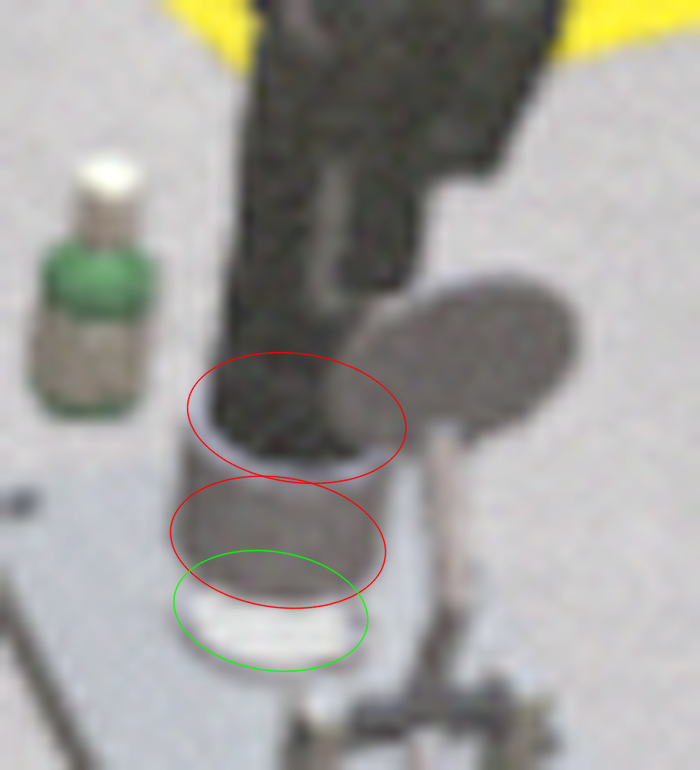

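View pics/z14.png

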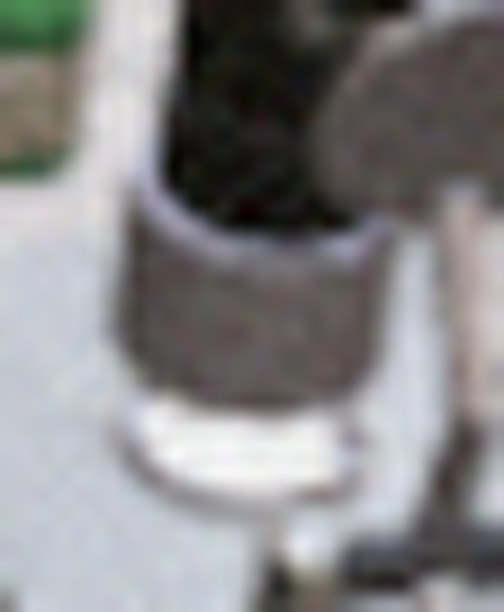

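View pics/top14.png

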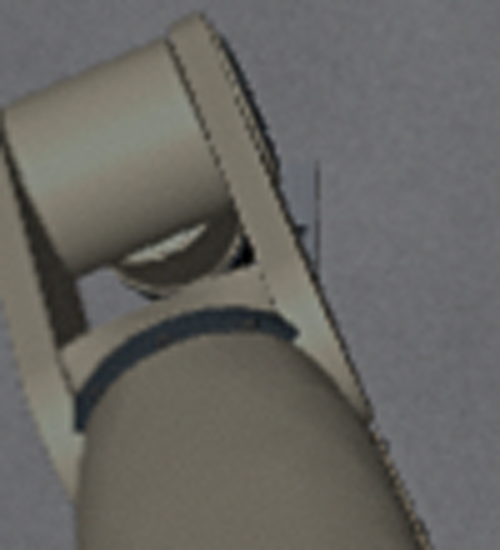

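```bash
cat > fit.py <<'E'
from h import *
from scipy.optimize import least_squares
from ov import circ
def run(g,x0,y0,s,A,B,D,zb):
    c=lambda L:[((a+.5)/s-.5+x0,(b+.5)/s-.5+y0) for a,b in L]
    A,B,D=c(A),c(B),c(D)
    def dist(pts,C):
        q=proj(g,C); return [np.min(np.hypot(*(q-p).T)) for p in pts]
    for z in(zb-2,zb,zb+2):
        o=least_squares(lambda q:np.array(dist(A,circ(q[0],q[1],z,22,720))+dist(B,circ(q[0],q[1],z+32,18,720))),[530,227.]); print('probe z',z,o.x.round(2),o.fun.round(2))
    for Z,R in((16,20.5),(17,20),(18,20)):
        o=least_squares(lambda p:dist(D,circ(p[0],p[1],Z,R,720)),[530,227.]); print('dish',Z,R,o.x.round(2),o.fun.round(2))
E
python3 - <<'E'
from fit import *
g=load('scene')
run(g,386,180,18,[(122,335),(140,365),(170,392),(220,407),(265,410),(310,405),(350,385)],[(165,185),(190,215),(230,232),(275,238),(320,228)],[(128,440),(150,470),(190,492),(230,502),(275,505),(320,495),(350,475),(362,440)],35.6)
E
```

```text
probe z 33.6 [523.67 228.65] [0.48 0.21 0.15 0.06 0.05 0.06 0.26 0.02 0.33 0.29 0.18 0.22]
probe z 35.6 [526.06 227.59] [0.5  0.23 0.14 0.05 0.05 0.07 0.27 0.03 0.34 0.31 0.2  0.21]
probe z 37.6 [528.47 226.54] [0.51 0.24 0.13 0.04 0.07 0.09 0.29 0.03 0.36 0.32 0.21 0.2 ]
dish 16 20.5 [527.  228.9] [0.32 0.04 0.03 0.04 0.11 0.1  0.01 0.35]
dish 17 20 [528.86 228.23] [0.24 0.03 0.01 0.03 0.06 0.07 0.03 0.22]
dish 18 20 [529.98 227.8 ] [0.22 0.01 0.03 0.02 0.07 0.06 0.01 0.25]
```

Request:
servo_tool --rows '[[[0.15, 0, -0.2], 0, 2.5], [[0, 0, -0.3], 0, 2.5], [[0, 0, -0.3], 0, 2.5], [[0, 0, -0.1], 0, 2.5], [[0, 0, 0], 0, 2.5]]'

```text
clock: 14.38
eef_pos: [530.0, 227.1, 112.9]
tcp_rot: [-3.141, 0.0, 1.575]
contact_force: [-0.1, -0.3, -2.8]
opening: 0.407
```

Request:
servo_tool --rows '[[[0, 0, 0], 0, 2.5], [[0, 0, 0], 0, 2.5], [[0, 0, 0], 0, 2.5]]'

```text
clock: 14.63
eef_pos: [530.3, 227.2, 113.4]
tcp_rot: [3.141, -0.0, 1.575]
contact_force: [0.5, 1.1, -1.8]
opening: 0.406
```

Run:
```python
from ov import *
g=grab('scene'); s=r.sense(); print(s['eef_pos'],s['tcp_rot'],s['contact_force'],s['clock'],s['opening'])
im=cv2.convertScaleAbs(g['frame'][180:214,386:414,::-1],alpha=2.0,beta=-60)
cv2.imwrite('pics/z15.png',cv2.resize(im,None,fx=18,fy=18,interpolation=cv2.INTER_CUBIC))
save(g,'sc15.png',(340,80,450,240),4.5)
```

```text
[530.3443146  227.22763086 113.43668931] [ 3.14134946e+00 -1.08426382e-04  1.57477416e+00] [ 0.41596524 -0.13145492 -1.4632167 ] 14.6833 0.4054186752233564
```

View pics/z15.png

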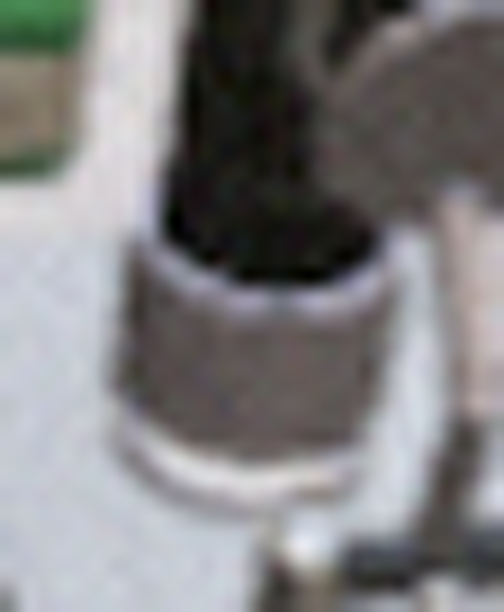

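View pics/sc15.png

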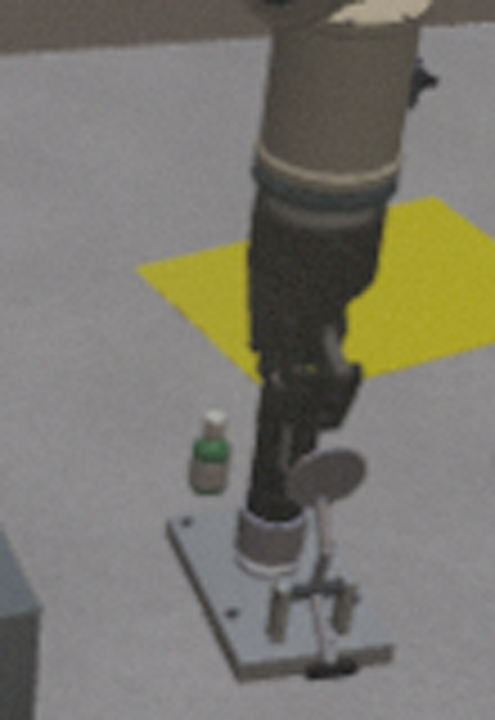

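Run:
```python
from fit import *
g=load('scene')
run(g,386,180,18,[(118,385),(140,420),(175,445),(220,460),(265,463),(310,455),(350,440)],[(165,235),(190,262),(230,280),(275,286),(320,280),(360,260)],[(122,445),(150,482),(190,500),(230,511),(275,510),(320,498),(350,480)],27)
f=load('top')
```

```text
probe z 25 [525.72 228.73] [0.34 0.05 0.15 0.2  0.12 0.04 0.04 0.08 0.09 0.09 0.02 0.16 0.28]
probe z 27 [528.12 227.77] [0.33 0.05 0.14 0.19 0.1  0.06 0.02 0.05 0.12 0.12 0.01 0.16 0.29]
probe z 29 [530.46 226.72] [0.35 0.06 0.13 0.18 0.1  0.07 0.02 0.05 0.13 0.13 0.03 0.14 0.28]
dish 16 20.5 [528.76 228.04] [0.18 0.12 0.03 0.1  0.02 0.1  0.04]
dish 17 20 [530.52 227.3 ] [0.11 0.12 0.01 0.07 0.05 0.1  0.03]
dish 18 20 [531.67 226.79] [0.11 0.12 0.01 0.07 0.05 0.11 0.02]
```

Run:
```python
from h import *
s=r.sense(); print(s['eef_pos'],s['qvel'].round(3),s['contact_force'])
print(r.sign_off())
```

```text
[530.3443146  227.22763086 113.43668931] [-0.    -0.001  0.001 -0.     0.    -0.001] [ 0.41596524 -0.13145492 -1.4632167 ]
the job is handed in; nothing more can be done
None
```

I opened the cover, carried the probe over the wall, and handed the job in with the probe held over the dish at about 14.7 s on the clock. No verdict was reported.

- **Cover:** My first push, straight down on the lever, slid off without moving it. I then pushed from the dish side and down until the force rose to about 19 N at the stop. Pictures from both cameras show the cover upright and the lever down.
- **Carry:** I gripped the probe in its rest with a 60 N squeeze. It crossed the wall with its lower end about 149 mm above the bench, against the wall's 100 mm.
- **Final pose:** By the arm's own readings the probe's axis is at about (530, 227) mm and it is upright. Its lower end is about 27 mm above the bench, so about 9 mm above the rim. The arm was still, and no contact force showed beyond the probe's weight.
- **Centring:** The dish measured (528–532, 227–228) mm, and the two cameras disagreed by up to 5 mm in x. With the probe in place, the scene camera put it about 2.4 mm short of the dish in x. The top camera, corrected with where the probe was gripped, put it about 2 mm beyond. I left it between the two, well inside the 8 mm allowed.
- **Not checked:** The arm blocked the top camera at the final pose. The vial still stood in its place in the last picture. I did not re-measure the other bystanders, but I felt no contact with any of them.

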